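# Show the brown film frame to the inspection camera

### The arm

A 6-joint arm with a two-finger parallel gripper is mounted at the origin on the work surface. World frame = base frame: x ahead of the robot, y to its left, z up, the work surface at z = 0. Lengths are in mm, angles in rad, forces in N, time in s.
With the tool pointing down it reaches from about 400 to 925 mm from the base axis. Payload 12.5 kg.
Tool frame: the origin (TCP) lies between the finger pads; the fingertips stand env.tip_extent ahead of it and the grasp point (between the pads) lies 11 mm behind it (env.tip_extent is the distance from the TCP to the fingertips, in mm); z points along the fingers, y is the line along which they close (so a half turn about z gives the same grasp; the last joint's range is limited). The gripper opens to 95 mm and grips with 3 to 60 N. Pads are 20 mm wide; open, the fingers measure 119 mm over their backs; the gripper's body (75 mm by 180 mm) begins 59 mm behind the grasp point.
Start: joints at [1.138, 0.491, 1.559, -0, 1.092, -0.106], TCP at [200.617, 591.945, 222.661] pointing down, gripper open.
Joint ranges: [-3.1, 3.1], [-0.84, 2.19], [0.05, 2.79], [-1.13, 4.28], [0.06, 2.93], [-2.69, 2.69]. Speed limits (rad/s): [2.22, 2.22, 2.79, 3.14, 3.14, 3.14].

### API

Orientations are given as [roll, pitch, yaw] about the fixed x, y, z axes, in that order (R = Rz(yaw) Ry(pitch) Rx(roll)).
In Python, from cell import env gives the robot as it stands.
- The arm moves only by the tool carry_out, never from a script. Its argument "motion" is a list of rows, each a list of 5 numbers: the shift along the tool's x, y, z in mm, then the turn about the tool's z in degrees, then the closure, from 0 (fully open) to 1 (shut). A call has 1 to 12 rows; each row shifts and turns the commanded pose from where the row before left it, along the tool's axes as they then stand; what a row does not reach is not made up. A row lasts 1/10 s, in which the tool goes at most 50 mm and 8.59 degrees, less where a joint would pass 70% of its speed; a pose out of reach is approached as far as the arm can. A call with a gripper value outside its range is refused whole. The fingers move at their own pace and stop on an object; the grip force is fixed at half the most. Time passes only in rows, so rows that do not move let the fingers close. It gives the time, the measured TCP pose, the force, the opening and the grip force at its end, in the units of the state.
- env.state(): the state, without advancing time (a new reading comes with each control period).
- env.read_camera(name): name is "scene" or "side" or "wrist"; returns a dict with "color" (420x560x3 uint8, red, green, blue), "K" (3x3 intrinsics, pixels), "R" (3x3) and "t" (3): a world point X has camera coordinates R X + t; the wrist camera has in their place "hand_eye" (4x4, takes a point from camera to tool coordinates, whose origin is the TCP and whose axes are the flange's). Camera axes: x right, y down, z forward; pixel columns grow to the right and rows downward; lengths in mm; the calibration is good to about 2 mm. A picture is of the moment at which its call begins: read the wrist's pose just before it. There is no depth.
- env.job_done(): hands the job in; it is judged then, once.
The state is a dict: "t": time; "joints": joint angles; "qvel": joint speeds; "tau": joint torques, N m; "eef_pos": TCP position; "tcp_rot": TCP orientation; "ft_force": force on the tool from outside, world axes, zero at the start; "moment": the same for the moment, N m; "opening": opening from 0.0 (shut) to 1.0 (fully open); "grip_force": force on a finger pad.
Only numpy, scipy, OpenCV 4.12 (cv2) and the standard library are available. Lean on these libraries where they do the work, as an engineer would, in place of code of your own. Each camera call takes 0.05 s, during which the arm holds its last target. There are 200 camera calls.

### The job

Take the brown sample frame out of the drying rack and hold it up to the inspection camera: grip tab uppermost and in line with the camera's upright, the amber film side squarely facing the tilted lens, the middle of the film on the lens's line of sight, 15 cm in front of the lens. Finish while still holding it there, motionless and touching nothing but the gripper. Leave the other two frames in the rack and do not disturb the camera or the other things on the bench.

Things in the scene. Friction and masses are not known exactly. Their poses are not given: they have to be found in the camera images.
- brown_frame: Brown square frame on edge in a rack slot: 120 mm wide (y), 120 tall (z), 8 thick (x), about 0.12 kg. Black grip tab on top, centred: 44 mm wide (y), 12 thick (x), from 120 to 144 mm above the origin; grip across its thickness. Origin: middle of the bottom edge. +x points out of the front (amber film square on white); back plain brown. Slot 36 mm deep, 11 wide: pull straight up.
- brown_frame_mid (a point): Middle of the amber film, the point to show: on the brown frame's mid-plane 60 mm above its origin; axes as the frame's.
- white_frame: The white sample frame: same shape, size and axes as the brown frame, standing in another slot of the same rack. Leave it there.
- blue_frame: The blue sample frame: same shape, size and axes as the brown frame, standing in another slot of the same rack. Leave it there.
- rack: Fixed drying rack: grey base 210 x 150 x 10 mm with steel posts up to 46 mm above the origin, on a white board 12 mm thick. Origin: centre of the base's underside. Three slots at x = -60, 0 and +60 mm in its own axes; the frames' undersides are 10 mm above the origin and their +x is along the rack's +x.
- camera_stand: Fixed stand of the inspection camera: grey base 150 x 170 x 22 mm; steel column 380 mm tall, 26 mm across, 50 mm to -x of the origin. The camera head's tilt axis is 270 mm above the origin; the camera looks towards the stand's +x, tilted downwards. Origin: on the table surface.
- lens (a point): Centre of the camera's front lens, in a round light 72 mm across. +x points out along the line of sight (15 to 30 degrees downwards), y is level, z is the camera's upright (in the vertical plane through x). The ring light is 17 mm and the white head, 56 mm square and 60 mm long, 41 mm behind this point, on a stiff tilt hinge: do not touch it.
- bowl: Steel bowl, 170 mm across, 65 mm tall. Origin: centre of its underside. Bystander.
- jar: Steel jar with black cap, 90 mm across, 130 mm tall. Origin: centre of its underside. Bystander.
- flask: Clear bottle with black cap, 72 mm across, 170 mm tall. Origin: centre of its underside. Bystander.
- spatula: Spatula with black handle lying on the table, about 280 mm long. Bystander.
- dropper: Small amber bottle with white cap, 40 mm across, 90 mm tall. Origin: centre of its underside. Bystander.

How it is judged (in metres and radians):
On the way:
1. the brown frame is gripped and lifted clear of the rack (contact force between the fingers and brown_frame above 1.5 N and z of brown_frame in the frame of rack above 0.06 m), for 0.2 s.
At the end, for the whole second after the job is handed in: Brown frame held still in the gripper alone, bottom edge over 90 mm up; film middle 125-175 mm before the lens, within 20 mm of its axis in y and z; film side square to the lens within 0.17 rad, tab up within 0.2 rad of its upright; other things moved under 20 mm, lens under 10 mm (contact force between the fingers and brown_frame above 1.5 N and x of brown_frame_mid in the frame of lens between 0.125 and 0.175 m and y of brown_frame_mid in the frame of lens between -0.02 and 0.02 m and z of brown_frame_mid in the frame of lens between -0.02 and 0.02 m and x of lens in the frame of brown_frame above 0.1 m and angle between the x axis of brown_frame and the x axis of lens, either way round below 0.17 rad and angle between the z axis of brown_frame and the z axis of lens, either way round below 0.2 rad and angle between brown_frame's own z axis and vertical below 1.2 rad and height (world z) of brown_frame above 0.09 m and linear speed of brown_frame below 0.02 m/s and angular speed of brown_frame below 0.15 rad/s and contact force between brown_frame and rack below 0.3 N and contact force between brown_frame and camera_stand below 0.3 N and contact force between brown_frame and white_frame below 0.3 N and contact force between brown_frame and blue_frame below 0.3 N and contact force between brown_frame and bowl below 0.3 N and contact force between brown_frame and jar below 0.3 N and contact force between brown_frame and flask below 0.3 N and contact force between brown_frame and spatula below 0.3 N and contact force between brown_frame and dropper below 0.3 N and distance of each of white_frame, blue_frame, bowl, jar, flask, spatula, dropper from where it was at the start of the episode below 0.02 m and distance of lens from where it was at the start of the episode below 0.01 m); the arm keeps its last pose, push and grip.
It fails at once if one of the other frames is shifted by over 20 mm (distance of any of white_frame, blue_frame from where it was at the start of the episode above 0.02 m).
It fails at once if the camera head is knocked by over 10 mm (distance of lens from where it was at the start of the episode above 0.01 m).
It fails at once if a thing standing on the bench is shifted by over 20 mm (distance of any of bowl, jar, flask, spatula, dropper from where it was at the start of the episode above 0.02 m).
It also fails if it takes over 38 s, if anything falls off the work surface, if the arm or the gripper's body presses on something with over 40 N, if the wrist force passes 120 N, or if a joint passes its speed limit or range.

## Working session

There is one attempt and no reset: what is moved stays moved. The work goes in short steps, Python scripts to look and compute and a tool call to move; the robot and the scene stay as the last step left them, time stands still between calls to the robot, and variables do not carry over. Pictures are saved under pics/ and viewed, at most 10 in all, crops included, and the job is handed in when it is done.

Besides the shell and the picture viewer there is one more tool, called after ">>>" as a command line: name --pt "numbers of a row" for each row, then --argument value for the rest. carry_out: Moves the arm, as the interface text tells. Its arguments: {"type":"object","properties":{"motion":{"type":"array"}},"required":["motion"]}

```bash
ls; mkdir -p pics; python3 - <<'E'
from cell import env
import cv2, numpy as np
s=env.state(); print(s, env.tip_extent)
for n in ("scene","side","wrist"):
    c=env.read_camera(n); cv2.imwrite(f"pics/{n}0.png",c["color"][:,:,::-1])
    print(n,{k:np.round(v,3).tolist() for k,v in c.items() if k!="color"})
E
```

```text
pics
{'t': 0.0, 'joints': array([ 1.13838976e+00,  4.91536468e-01,  1.55943169e+00,  6.27187000e-06,
        1.09169553e+00, -1.05602792e-01]), 'qvel': array([-8.41900573e-04,  2.18840474e-05, -2.53269455e-04,  5.80950237e-04,
        1.17733903e-03, -4.69096010e-04]), 'tau': array([ 1.82947997e-04, -6.12648368e+01, -2.58179265e+01,  6.92499080e-02,
        4.82226012e-02, -4.19816092e-05]), 'eef_pos': array([200.51961977, 591.72187249, 222.08220595]), 'tcp_rot': array([-3.14052818e+00, -1.18425221e-04,  2.81478592e+00]), 'ft_force': array([-0.01766812,  0.3805613 ,  1.18999356]), 'moment': array([-0.00450545,  0.0289692 ,  0.00940947]), 'grip_force': 0.0, 'opening': 0.998539437892389} 8.0
scene {'K': [[436.302, 0.0, 280.636], [0.0, 436.302, 206.729], [0.0, 0.0, 1.0]], 'R': [[0.899, 0.438, -0.011], [0.349, -0.731, -0.587], [-0.265, 0.524, -0.809]], 't': [-475.041, -146.093, 1485.917]}
side {'K': [[445.256, 0.0, 278.379], [0.0, 445.256, 206.93], [0.0, 0.0, 1.0]], 'R': [[0.616, 0.788, 0.013], [0.443, -0.333, -0.832], [-0.651, 0.518, -0.554]], 't': [-320.666, -99.122, 1872.048]}
wrist {'K': [[334.081, 0.0, 275.708], [0.0, 334.081, 208.561], [0.0, 0.0, 1.0]], 'hand_eye': [[-0.001, -0.963, -0.269, 76.359], [1.0, -0.001, -0.0, -1.603], [0.0, -0.269, 0.963, -162.118], [0.0, 0.0, 0.0, 1.0]]}
```

View pics/scene0.png

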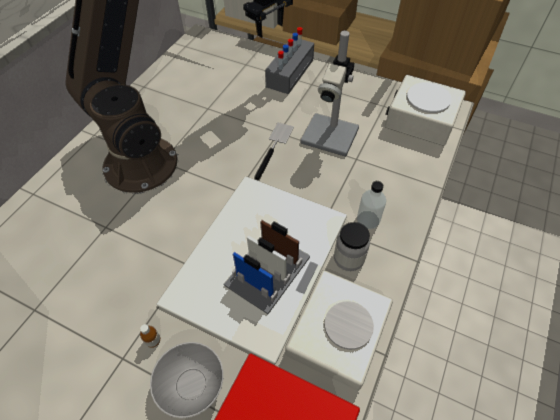

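View pics/side0.png

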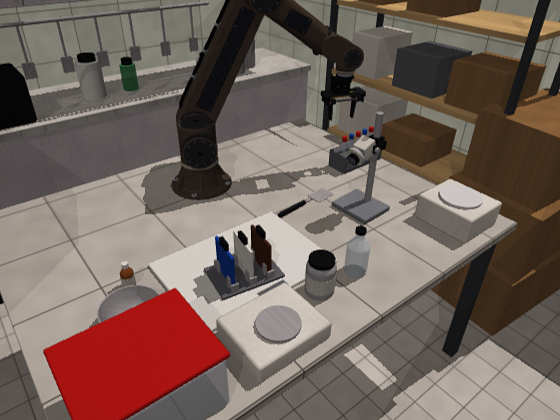

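View pics/wrist0.png

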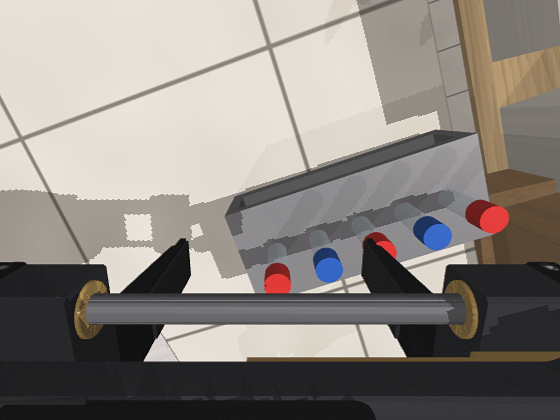

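The scene view shows the brown frame's tab at about (279,228), the white and blue frames below and to its left, and the stand base at (330,134) with the head at (330,93). In the side view the brown frame is at (261,248) and the head at (362,152). I'll make enlarged crops to get exact pixels.

```bash
cat > h.py <<'E'
from cell import env
import cv2, numpy as np
from scipy.spatial.transform import Rotation as Ro
def ray(c,uv):
    d=np.linalg.inv(c["K"])@[uv[0],uv[1],1]; d=c["R"].T@d
    return -c["R"].T@c["t"], d/np.linalg.norm(d)
def plane(c,uv,z):
    o,d=ray(c,uv); return o+d*(z-o[2])/d[2]
def tri(obs):
    A=np.zeros((3,3));b=np.zeros(3);L=[]
    for c,uv in obs:
        o,d=ray(c,uv);P=np.eye(3)-np.outer(d,d);A+=P;b+=P@o;L.append((o,P))
    X=np.linalg.solve(A,b); return X,[round(float(np.linalg.norm(P@(X-o))),1) for o,P in L]
def proj(c,X):
    p=c["K"]@(c["R"]@np.asarray(X,float)+c["t"]); return p[:2]/p[2]
def wrist():
    s=env.state();c=env.read_camera("wrist")
    T=np.eye(4);T[:3,:3]=Ro.from_euler("xyz",s["tcp_rot"]).as_matrix();T[:3,3]=s["eef_pos"]
    M=np.linalg.inv(T@c["hand_eye"]);c["R"]=M[:3,:3];c["t"]=M[:3,3];return c
def crop(img,u,v,w,h,k): return cv2.resize(img[v:v+h,u:u+w],None,fx=k,fy=k,interpolation=cv2.INTER_CUBIC)
E
python3 - <<'E'
from h import *
a=cv2.imread("pics/scene0.png");b=cv2.imread("pics/side0.png")
top=np.hstack([crop(a,295,25,80,60*5//4,5)[:300],crop(a,295,25,80,75,5)[:0].reshape(0,400,3) if 0 else crop(b,325,100,80,60,5)])
# scene head crop: u295-375,v60-120
top=np.hstack([crop(a,295,60,80,60,5),crop(b,325,115,80,60,5)])
bot=np.hstack([crop(a,220,215,100,75,4),crop(b,200,220,100,75,4)])
cv2.imwrite("pics/crops.png",np.vstack([top,bot]))
E
```

```text
(no output)
```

View pics/crops.png

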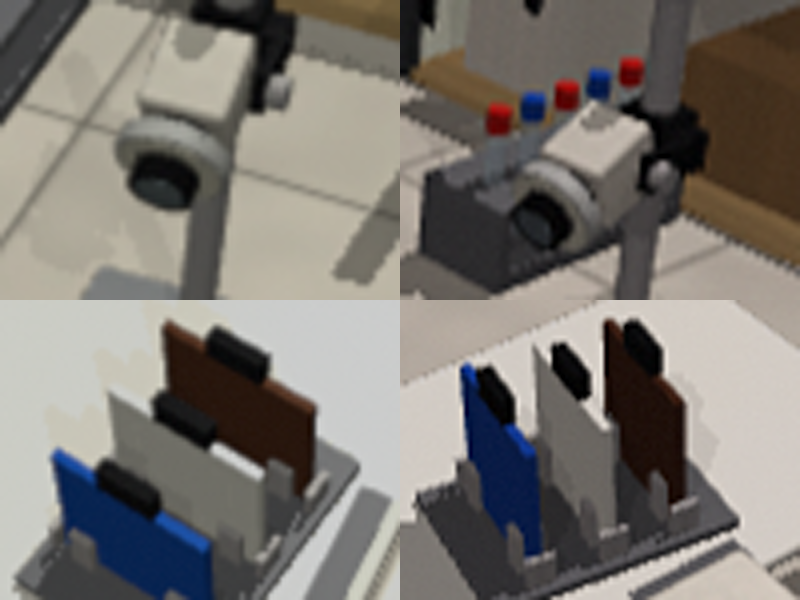

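In the top crops the black lens front is at about scene (328,96.6) and side (352.6,159). The bottom crops show the brown frame's plain back facing both cameras, so its film faces away from the blue frame. The tool can only yaw, so it always points down. I therefore plan to grip the tab along its width and pivot the frame about that axis against the rack posts. First, rough positions.

```bash
python3 - <<'E'
from h import *
S=env.read_camera("scene");D=env.read_camera("side")
P={"lens":((328,96.6),(352.6,159)),
"brTL":((261.2,220.7),(251.2,225.5)),"brTR":((298.8,241.2),(271.2,245.8)),
"whTL":((247,238),(233.5,231)),"blTL":((233.5,252.7),(215.3,236.5)),"blTR":((273,275),(234.5,256.5)),
"blTabTop":((253,256.8),(223,237.5)),"brTab":((280,224),(260,228)),"whTab":((267,241),(242,233)),
"knob":((350.5,78.5),(377.5,150.5)),"headTopL":((343,67),(351.5,155)) ,"colTop":((342,32),(381,112))}
for k,(a,b) in P.items():
    X,e=tri([(S,a),(D,b)]);print(k,X.round(0),e)
for n,uv in {"baseL":(301,140),"baseF":(350,153),"baseR":(358,130),"baseB":(318,117)}.items(): print(n,plane(S,uv,22).round(0))
E
```

```text
lens [537. 312. 244.] [1.0, 1.0]
brTL [ 526. -113.  137.] [1.5, 1.5]
brTR [ 644. -126.  137.] [0.0, 0.0]
whTL [ 518. -176.  138.] [0.5, 0.5]
blTL [ 507. -232.  138.] [1.8, 1.8]
blTR [ 630. -246.  146.] [1.0, 1.0]
blTabTop [ 571. -241.  178.] [2.8, 2.8]
brTab [ 585. -120.  167.] [3.2, 3.2]
whTab [ 580. -182.  172.] [2.1, 2.1]
knob [577. 390. 268.] [0.3, 0.3]
headTopL [559. 311. 307.] [43.5, 43.5]
colTop [514. 455. 372.] [2.5, 2.5]
baseL [454. 316.  22.]
baseF [628. 331.  22.]
baseR [615. 446.  22.]
baseB [461. 447.  22.]
```

>>> carry_out --pt "0 0 -50 0 0" --pt "0 0 -50 0 0" --pt "0 0 -40 7.8 0" --pt "0 0 0 7.8 0" --pt "0 0 0 7.8 0" --pt "0 0 0 7.8 0" --pt "0 0 0 7.8 0" --pt "0 0 0 7.8 0" --pt "0 0 0 7.8 0" --pt "0 0 0 7.8 0" --pt "0 0 0 7.8 0" --pt "0 0 0 7.8 0"

```text
t: 1.45
eef_pos: [200.6, 591.9, 362.6]
tcp_rot: [-3.142, 0.0, 1.448]
ft_force: [-0.3, 0.2, -0.5]
opening: 0.999
grip_force: 0.0
```

>>> carry_out --pt "-43 20 0 0 0" --pt "-43 20 0 0 0" --pt "-43 20 0 0 0" --pt "-43 25 0 0 0" --pt "-40 25 0 0 0" --pt "-38 30 0 0 0" --pt "-33 37 0 0 0" --pt "-31 38 0 0 0" --pt "-30 40 0 0 0" --pt "-29 40 0 0 0" --pt "-28 40 0 0 0" --pt "-27 40 0 0 0"

```text
t: 2.65
eef_pos: [524.1, 121.1, 362.7]
tcp_rot: [3.141, -0.0, 1.453]
ft_force: [1.0, 1.0, -0.5]
opening: 0.999
grip_force: 0.0
```

```bash
python3 - <<'E'
from h import *
print(env.state()["eef_pos"].round(1),env.state()["t"])
c=wrist(); cv2.imwrite("pics/w1.png",c["color"][:,:,::-1]); np.savez("w1.npz",**{k:c[k] for k in "KRt"})
E
```

```text
[524.1 121.1 362.7] 2.65
```

View pics/w1.png

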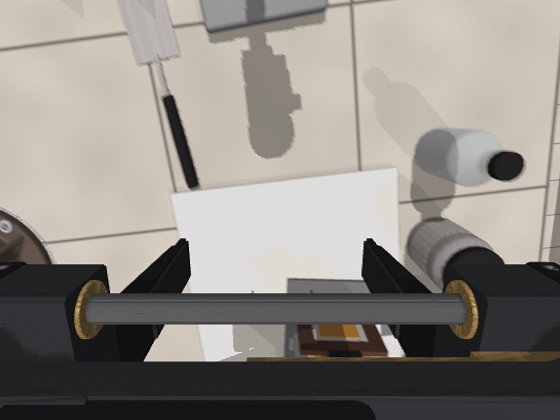

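The view shows the amber film facing +y (the stand side) at about (340,328), and the stand base's front edge from (207,28) to (326,10). I'll back up towards the stand to see the head from above.

>>> carry_out --pt "40 5 -45 0 0" --pt "40 5 -45 0 0" --pt "0 0 0 0 0"

```text
t: 3.0
eef_pos: [540.1, 190.3, 441.2]
tcp_rot: [3.136, -0.003, 1.455]
ft_force: [0.1, -0.4, -0.1]
opening: 1.003
grip_force: 0.0
```

```bash
python3 - <<'E'
from h import *
print(env.state()["eef_pos"].round(1),env.state()["t"])
c=wrist(); cv2.imwrite("pics/w2.png",c["color"][:,:,::-1]); np.savez("w2.npz",**{k:c[k] for k in "KRt"})
print(proj(c,[537,312,244]))
cv2.imwrite("pics/w2c.png",crop(c["color"][:,:,::-1],180,0,200,150,4))
E
```

```text
[540.1 190.3 441.2] 3.0
[258.34111907  67.95798464]
```

View pics/w2c.png

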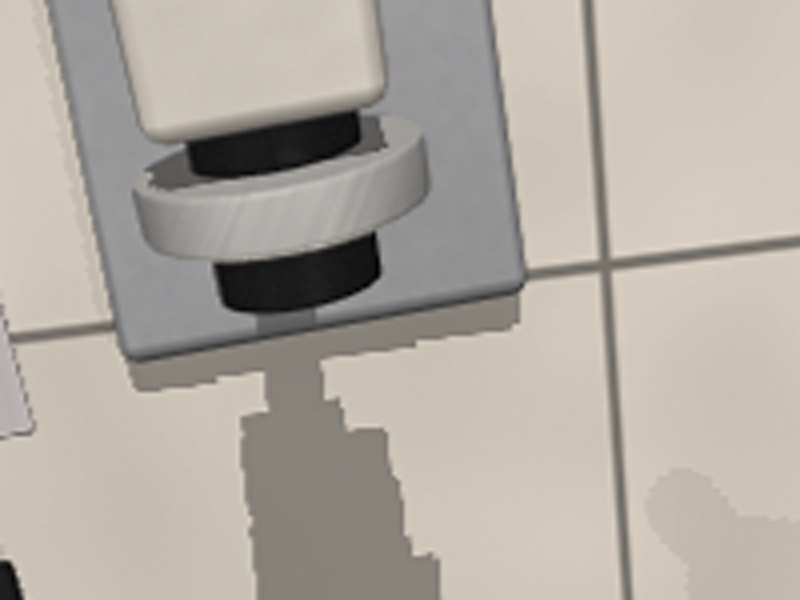

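The top view of the head shows its box edges, ring and barrel clearly; the base front edge runs from (212.5,89.3) to (310.5,72) in full pixels. I'll zoom the head in the fixed cameras to get the box edge directions, i.e. the tilt.

```bash
python3 - <<'E'
from h import *
a=cv2.imread("pics/scene0.png");b=cv2.imread("pics/side0.png")
cv2.imwrite("pics/z.png",np.hstack([crop(a,317,50,40,60,10),crop(b,346,125,40,60,10)]))
E
```

```text
(no output)
```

View pics/z.png

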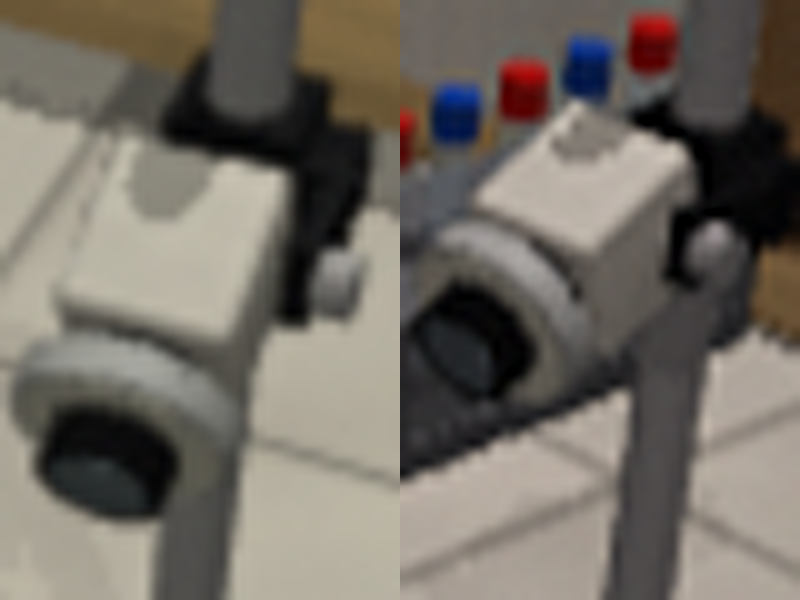

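```bash
cat > lens.py <<'E'
from h import *
S=env.read_camera("scene");D=env.read_camera("side");W={k:v for k,v in np.load("w2.npz").items()}
sc=lambda x,y:((x+.5)/10-.5+317,(y+.5)/10-.5+50)
sd=lambda x,y:((x+.5)/10-.5+346,(y+.5)/10-.5+125)
wc=lambda x,y:((x+.5)/4-.5+180,(y+.5)/4-.5)
tfl=tri([(S,sc(60,300)),(D,sd(78,195)),(W,wc(148,140))])
tfr=tri([(S,sc(230,340)),(D,sd(200,250)),(W,wc(388,98))])
tbl=tri([(S,sc(118,145)),(D,sd(178,100))]);tbr=tri([(S,sc(290,180)),(D,sd(293,158))])
lens=tri([(S,sc(103,482)),(D,sd(57,350))]);knob=tri([(S,sc(338,285)),(D,sd(315,248))])
for n,v in dict(tfl=tfl,tfr=tfr,tbl=tbl,tbr=tbr,lens=lens,knob=knob).items(): print(n,v[0].round(1),v[1])
N=[]
for c,p,q in [(S,sc(60,300),sc(118,145)),(S,sc(230,340),sc(290,180)),(D,sd(78,195),sd(178,100)),(D,sd(200,250),sd(293,158)),(W,wc(148,140),wc(118,0)),(W,wc(388,98),wc(373,0))]:
    n=np.cross(ray(c,p)[1],ray(c,q)[1]);N.append(n/np.linalg.norm(n))
N=np.array(N)
def dirn(I):
    v=np.linalg.svd(N[I])[2][2];v*=-np.sign(v[1]);return v   # -> looks to -y
for I in ([0,1,2,3,4,5],[0,2,4],[1,3,5],[0,1,2,3],[2,3,4,5],[0,1,4,5]):
    v=dirn(I)*1; v=-v if v[1]>0 else v
    print(I,v.round(3),"down",np.degrees(np.arcsin(-v[2])).round(1),"yaw",np.degrees(np.arctan2(v[1],v[0])).round(1))
def wp(x,y,z): return plane(W,wc(x,y),z)
L,R=wp(130,357,22),wp(522,288,22);e=R-L
print("front edge",L.round(1),R.round(1),np.linalg.norm(e).round(1),"stand x yaw",np.degrees(np.arctan2(e[1],e[0])).round(1)-90,"mid",((L+R)/2).round(1))
for z in (240,245): print("barrel sides mid",wp(300,290,z).round(1))
print("ring L/R at z=249",wp(135,195,249).round(1),wp(430,165,249).round(1))
E
python3 lens.py
```

```text
tfl [506.  339.1 279.1] [1.3, 1.7, 1.2]
tfr [559.6 342.3 278.7] [0.5, 2.3, 1.8]
tbl [503.5 389.2 300.3] [2.0, 2.0]
tbr [555.5 394.4 298. ] [0.5, 0.5]
lens [535.4 307.  242.2] [1.0, 1.0]
knob [577.6 385.  274.4] [0.1, 0.1]
[0, 1, 2, 3, 4, 5] [ 0.05  -0.915 -0.401] down 23.6 yaw -86.9
[0, 2, 4] [ 0.032 -0.906 -0.422] down 25.0 yaw -88.0
[1, 3, 5] [ 0.062 -0.918 -0.391] down 23.0 yaw -86.1
[0, 1, 2, 3] [ 0.056 -0.917 -0.396] down 23.3 yaw -86.5
[2, 3, 4, 5] [ 0.047 -0.915 -0.402] down 23.7 yaw -87.1
[0, 1, 4, 5] [ 0.053 -0.925 -0.375] down 22.0 yaw -86.7
front edge [451.6 318.8  22. ] [613.8 326.5  22. ] 162.4 stand x yaw -87.3 mid [532.7 322.7  22. ]
barrel sides mid [532.6 309.1 240. ]
barrel sides mid [532.8 308.5 245. ]
ring L/R at z=249 [496.1 333.9 249. ] [567.9 332.3 249. ]
```

The lens is at about (534,311,241), looking along yaw -87° and 23° down; the box edges, base edge and lens picks agree. Next I'll measure the brown frame from two wrist positions.

>>> carry_out --pt "-39 10 18 0 0" --pt "-39 10 18 0 0" --pt "-39 10 18 0 0" --pt "-39 10 18 0 0" --pt "-39 10 18 0 0" --pt "-39 10 18 0 0" --pt "-39 10 18 0 0" --pt "-39 10 15 0 0" --pt "0 0 0 0 0" --pt "0 0 0 0 0"

```text
t: 4.15
eef_pos: [580.8, -132.4, 294.9]
tcp_rot: [-3.139, -0.001, 1.451]
ft_force: [-0.2, 1.1, 0.2]
opening: 1.002
grip_force: 0.0
```

```bash
python3 - <<'E'
from h import *
print(env.state()["eef_pos"].round(1),env.state()["tcp_rot"].round(4))
c=wrist(); cv2.imwrite("pics/w3.png",c["color"][:,:,::-1]); np.savez("w3.npz",**{k:c[k] for k in "KRt"})
E
```

```text
[ 580.8 -132.4  294.9] [-3.1391e+00 -7.0000e-04  1.4510e+00]
```

>>> carry_out --pt "-45 0 0 0 0" --pt "-45 0 0 0 0" --pt "0 0 0 0 0" --pt "0 0 0 0 0"

```text
t: 4.6
eef_pos: [571.1, -220.4, 296.4]
tcp_rot: [3.141, -0.0, 1.453]
ft_force: [0.3, 0.8, 0.3]
opening: 1.0
grip_force: 0.0
```

```bash
python3 - <<'E'
from h import *
print(env.state()["eef_pos"].round(1),env.state()["tcp_rot"].round(4))
c=wrist(); cv2.imwrite("pics/w4.png",c["color"][:,:,::-1]); np.savez("w4.npz",**{k:c[k] for k in "KRt"})
for n in ("w3","w4"):
    W={k:v for k,v in np.load(n+".npz").items()}
    print(n,proj(W,[585,-120,166]).round(),proj(W,[580,-182,166]).round())
a,b=cv2.imread("pics/w3.png"),cv2.imread("pics/w4.png")
cv2.imwrite("pics/w34.png",np.hstack([a[0:280,60:460],b[0:280,60:460]]))
E
```

```text
[ 571.1 -220.4  296.4] [ 3.1412e+00 -3.0000e-04  1.4529e+00]
w3 [280. 187.] [283. 252.]
w4 [279.  81.] [282. 157.]
```

View pics/w34.png

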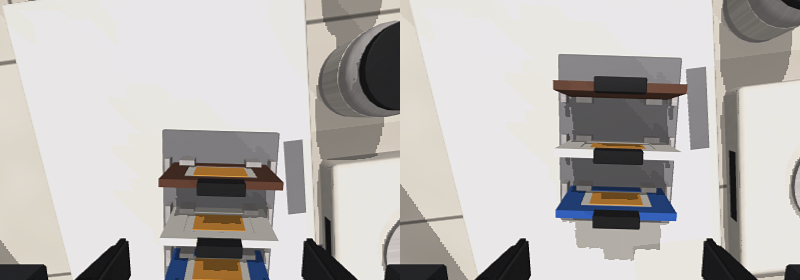

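Both views show all three tabs. The brown frame's tab is at about (281,188) in w3 and (281,84) in w4 (full pixels), with amber on its upper (+y) side. I'll take the tab edges by mask.

```bash
cat > tab.py <<'E'
from h import *
L=lambda n:{k:v for k,v in np.load(n+".npz").items()}
def rect(n,u0,u1,v0,v1):
    g=cv2.imread(f"pics/{n}.png")[v0:v1,u0:u1].max(2)<48
    nn,lab,st,_=cv2.connectedComponentsWithStats(g.astype(np.uint8));k=1+st[1:,4].argmax();m=(lab==k)
    cs=[c for c in range(m.shape[1]) if m[:,c].sum()>5]
    lo=[(c+u0,np.where(m[:,c])[0].max()+v0+.5) for c in cs];hi=[(c+u0,np.where(m[:,c])[0].min()+v0-.5) for c in cs]
    f=lambda P:np.polyfit(*np.array(P[4:-4]).T,1)
    r={"l":cs[0]+u0-.5,"r":cs[-1]+u0+.5,"lo":f(lo),"hi":f(hi)};print(n,st[k],{a:np.round(b,3) for a,b in r.items()});return r
if __name__=="__main__":
    W3,W4=L("w3"),L("w4");a=rect("w3",240,330,165,210);b=rect("w4",240,330,62,105)
    xh=np.array([np.cos(1.459),np.sin(1.459),0])
    P=[]
    for W,r,e,s in ((W3,a,"lo",-6),(W4,b,"hi",6)):
        for u in (r["l"],r["r"],(r["l"]+r["r"])/2):
            o,d=ray(W,(u,np.polyval(r[e],u)));P.append((o-s*xh,d))
    for i,n in enumerate(("L","R","mid")):
        A=np.zeros((3,3));q=np.zeros(3)
        for o,d in (P[i],P[i+3]): M=np.eye(3)-np.outer(d,d);A+=M;q+=M@o
        X=np.linalg.solve(A,q);print(n,"tab top centre",X.round(1),[np.linalg.norm((np.eye(3)-np.outer(d,d))@(X-o)).round(1) for o,d in (P[i],P[i+3])])
    for W,r,e in ((W3,a,"lo"),(W4,b,"hi")):
        p,q=[plane(W,(u,np.polyval(r[e],u)),166) for u in (r["l"],r["r"])];print("edge@166",p.round(1),q.round(1),np.linalg.norm(q-p).round(1),np.degrees(np.arctan2(*(q-p)[1::-1])).round(2))
E
python3 tab.py
```

```text
w3 [ 17  13  49  19 852] {'l': np.float64(256.5), 'r': np.float64(305.5), 'lo': array([3.4000e-02, 1.8632e+02]), 'hi': array([3.20000e-02, 1.69273e+02])}
w4 [ 14  15  53  18 858] {'l': np.float64(254.5), 'r': np.float64(306.5), 'lo': array([3.3000e-02, 8.4542e+01]), 'hi': array([2.7000e-02, 6.9324e+01])}
L tab top centre [ 564.  -119.4  162.8] [np.float64(0.5), np.float64(0.5)]
R tab top centre [ 607.1 -125.8  164.2] [np.float64(0.2), np.float64(0.2)]
mid tab top centre [ 585.6 -122.6  163.5] [np.float64(0.2), np.float64(0.2)]
edge@166 [ 563.2 -124.5  166. ] [ 606.5 -131.3  166. ] 43.9 -8.86
edge@166 [ 565.3 -113.8  166. ] [ 607.5 -119.9  166. ] 42.6 -8.24
```

>>> carry_out --pt "0 0 0 1.8 0" --pt "40 0 0 0 0" --pt "40 0 20 0 0" --pt "19 0 40 0 0" --pt "0 0 30 0 0" --pt "0 0 0 0 0" --pt "0 0 0 0 0"

```text
t: 5.35
eef_pos: [586.3, -122.0, 207.1]
tcp_rot: [3.141, -0.0, 1.423]
ft_force: [0.3, 0.5, 0.2]
opening: 1.0
grip_force: 0.0
```

```bash
python3 - <<'E'
from h import *
s=env.state();print(s["eef_pos"].round(1),s["tcp_rot"].round(4))
T=Ro.from_euler("xyz",s["tcp_rot"]);print("to go, tool",T.inv().apply(np.array([585.5,-122.5,154])-s["eef_pos"]).round(1))
E
```

```text
[ 586.3 -122.   207.1] [ 3.1412e+00 -1.0000e-04  1.4234e+00]
to go, tool [-0.6 -0.7 53.1]
```

>>> carry_out --pt "-0.5 -0.5 20 0 0" --pt "0 0 20 0 0" --pt "0 0 13 0 0" --pt "0 0 0 0 0" --pt "0 0 0 0 0.4" --pt "0 0 0 0 0.7" --pt "0 0 0 0 1" --pt "0 0 0 0 1" --pt "0 0 0 0 1" --pt "0 0 0 0 1"

```text
t: 6.35
eef_pos: [585.4, -123.4, 153.2]
tcp_rot: [3.141, -0.0, 1.422]
ft_force: [-0.7, 0.0, -0.2]
opening: 0.549
grip_force: 0.0
```

>>> carry_out --pt "0 0 0 0 1" --pt "0 0 0 0 1" --pt "0 0 0 0 1" --pt "0 0 0 0 1"

```text
t: 6.75
eef_pos: [585.4, -123.4, 153.1]
tcp_rot: [3.141, -0.0, 1.422]
ft_force: [0.0, 0.1, 0.4]
opening: 0.459
grip_force: 30.0
```

Gripped at 43.6 mm, which matches the tab width. Next I lift straight up, hold, then move out past the rack's +x posts.

>>> carry_out --pt "0 0 -8 0 1" --pt "0 0 -15 0 1" --pt "0 0 -20 0 1" --pt "0 0 -20 0 1" --pt "0 0 -20 0 1" --pt "0 0 -10 0 1" --pt "0 0 0 0 1" --pt "0 0 0 0 1" --pt "15 0 0 0 1" --pt "15 0 0 0 1" --pt "0 0 0 0 1" --pt "0 0 0 0 1"

```text
t: 7.95
eef_pos: [589.9, -92.7, 245.8]
tcp_rot: [-3.141, -0.0, 1.424]
ft_force: [-0.1, 0.1, -1.5]
opening: 0.458
grip_force: 30.0
```

```bash
cat > tilt.py <<'E'
from h import *
# brown frame: outline corners in the fixed views from the colour mask, then triangulate
def quad(c,X,r=75):
    u,v=proj(c,X).astype(int);u0,v0=max(u-r,0),max(v-r,0)
    im=c["color"][v0:v+r,u0:u+r].copy();h=cv2.cvtColor(im,cv2.COLOR_RGB2HSV)
    m=((h[...,0]<16)&(h[...,1]>110)&(h[...,2]>30)&(h[...,2]<150)).astype(np.uint8)
    m=cv2.morphologyEx(m,cv2.MORPH_OPEN,np.ones((3,3)))
    n,lab,st,ce=cv2.connectedComponentsWithStats(m);k=1+st[1:,4].argmax()
    P=np.argwhere(lab==k)[:,::-1].astype(np.float32)
    q=cv2.approxPolyN(cv2.convexHull(P),4,ensure_convex=True).reshape(-1,2) if hasattr(cv2,"approxPolyN") else cv2.boxPoints(cv2.minAreaRect(P))
    return q.astype(float)+[u0,v0],st[k,4]
def frame(X,show=None):
    o={}
    for n in ("scene","side"):
        c=env.read_camera(n);q,a=quad(c,X);i=q[:,1].argsort()
        cen=q.mean(0);ang=np.arctan2(*(q-cen).T[::-1]);q=q[ang.argsort()]  # clockwise in image
        s=np.argmin(q.sum(1));q=np.roll(q,-s,0);o[n]=(c,q);print(n,a,q.round(1).tolist())
        if show: cv2.imwrite(f"pics/{show}_{n}.png",c["color"][:,:,::-1])
    (c,p),(d,q)=o["scene"],o["side"]
    names=["topL","topR","botR","botL"];V={}
    for k,nm in enumerate(names):
        V[nm],e=tri([(c,p[k]),(d,q[k])]);print(nm,V[nm].round(1),e)
    for e in (("botL","topL"),("botR","topR")):
        a,b=names.index(e[0]),names.index(e[1])
        v=np.cross(np.cross(ray(c,p[a])[1],ray(c,p[b])[1]),np.cross(ray(d,q[a])[1],ray(d,q[b])[1]));v/=np.linalg.norm(v);v*=np.sign(v[2])
        print(e,"z dir",v.round(3),"lean deg",np.degrees(np.arctan2(-v[1],v[2])).round(1),"roll",np.degrees(np.arcsin(v[0])).round(1))
    return V
E
python3 - <<'E'
from tilt import *
s=env.state();print(s["eef_pos"].round(1),s["grip_force"],s["opening"],s["ft_force"].round(2))
frame(s["eef_pos"]-[0,0,75],"lift")
E
```

```text
[589.9 -92.7 245.8] 29.9923574924469 0.45775409730807337 [-0.09  0.11 -1.54]
scene 936 [[265.8, 190.5], [305.2, 212.6], [303.5, 238.6], [268.3, 218.7]]
side 474 [[261.0, 203.2], [279.2, 214.1], [276.7, 247.5], [261.0, 227.4]]
topL [513.  -60.8 196.6] [5.7, 5.7]
topR [ 648.9 -102.9  242.2] [1.5, 1.5]
botR [ 649.2 -108.   125.6] [1.2, 1.2]
botL [534.5 -84.7 120.2] [1.7, 1.7]
('botL', 'topL') z dir [-0.048  0.046  0.998] lean deg -2.6 roll -2.7
('botR', 'topR') z dir [-0.035  0.094  0.995] lean deg -5.4 roll -2.0
```

Held and lifted by 93 mm. Now I lower outside the posts and push the bottom edge against them.

>>> carry_out --pt "0 0 30 0 1" --pt "0 0 30 0 1" --pt "0 0 16 0 1" --pt "0 0 0 0 1" --pt "0 0 0 0 1"

```text
t: 8.55
eef_pos: [590.1, -94.0, 170.5]
tcp_rot: [3.141, -0.0, 1.422]
ft_force: [0.3, 0.1, -1.7]
opening: 0.464
grip_force: 30.0
```

>>> carry_out --pt "-4 0 0 0 1" --pt "-4 0 0 0 1" --pt "-4 0 0 0 1" --pt "-4 0 0 0 1" --pt "-4 0 0 0 1" --pt "-4 0 0 0 1" --pt "0 0 0 0 1"

```text
t: 9.25
eef_pos: [586.3, -117.8, 170.2]
tcp_rot: [3.141, -0.0, 1.422]
ft_force: [0.7, 2.3, -1.4]
opening: 0.458
grip_force: 30.0
```

```bash
python3 - <<'E'
from tilt import *
s=env.state();print(s["eef_pos"].round(1),s["grip_force"],s["opening"],s["ft_force"].round(2),s["moment"].round(3))
frame(s["eef_pos"]-[0,0,75],"push")
c=wrist();cv2.imwrite("pics/push_wrist.png",c["color"][:,:,::-1])
E
```

```text
[ 586.3 -117.8  170.2] 29.999772012233734 0.45772103450107415 [ 0.67  2.26 -1.39] [ 0.352 -0.217  0.046]
scene 615 [[261.8, 214.0], [299.0, 235.4], [300.3, 256.3], [266.5, 237.3]]
side 9 [[269.0, 238.0], [271.0, 238.0], [271.0, 240.0], [269.0, 240.0]]
topL [466.1  -2.6  -3.3] [3.1, 3.1]
topR [ 644.1 -126.6  166.1] [0.0, 0.0]
botR [ 681.4 -174.8  192.9] [18.2, 18.2]
botL [542.2 -83.7  60.3] [24.5, 24.5]
('botL', 'topL') z dir [-0.184  0.137  0.973] lean deg -8.0 roll -10.6
('botR', 'topR') z dir [-0.1    0.071  0.992] lean deg -4.1 roll -5.8
```

>>> carry_out --pt "-4 0 0 0 1" --pt "-4 0 0 0 1" --pt "-4 0 0 0 1" --pt "-4 0 0 0 1" --pt "0 0 0 0 1"

```text
t: 9.9
eef_pos: [583.7, -133.8, 170.0]
tcp_rot: [-3.141, -0.0, 1.422]
ft_force: [0.1, 2.6, -0.6]
opening: 0.462
grip_force: 30.0
```

```bash
python3 - <<'E'
from tilt import *
s=env.state();print(s["eef_pos"].round(1),s["grip_force"],s["opening"],s["ft_force"].round(2),s["moment"].round(3))
c=wrist();cv2.imwrite("pics/push2_wrist.png",c["color"][:,:,::-1]);w=c["color"][150:420,160:400,::-1]
S=env.read_camera("scene")["color"][:,:,::-1];D=env.read_camera("side")["color"][:,:,::-1]
cv2.imwrite("pics/p2.png",np.vstack([np.hstack([crop(S,235,185,80,60,5),crop(D,225,190,80,60,5)]),np.hstack([crop(c["color"][:,:,::-1],140,150,280,210,1.4285)[:300,:400],cv2.resize(cv2.imread("pics/push_wrist.png")[150:360,140:420],(400,300))])]))
E
```

```text
[ 583.7 -133.8  170. ] 29.999491274356842 0.4624562236871809 [ 0.1   2.61 -0.63] [0.474 0.022 0.099]
```

View pics/p2.png

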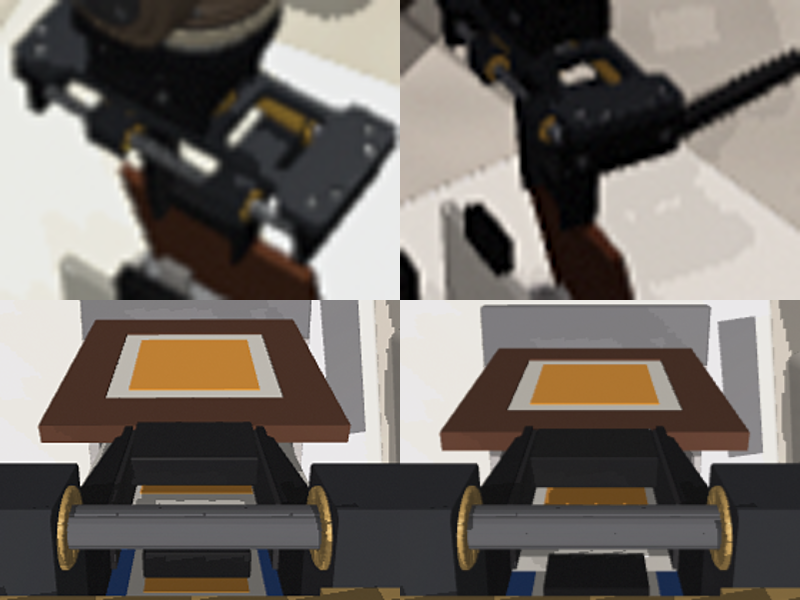

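The wrist view (bottom row; right is the earlier moment) shows the whole film side. It is tilting, with front-face corners in the crop at (93,321), (297,320), (349,424), (40,425). I'll get the pose from these with PnP.

```bash
cat > pnp.py <<'E'
from h import *
from scipy.optimize import minimize
LENS=np.array([534,311,241.]);th,yw=np.radians(23.2),np.radians(-87.2)
LX=np.array([np.cos(th)*np.cos(yw),np.cos(th)*np.sin(yw),-np.sin(th)]);LY=np.array([-np.sin(yw),np.cos(yw),0]);LZ=np.cross(LX,LY)
def corners(img):
    "front-face corners from the brown mask (BGR image): fit lines to the mask edges"
    h=cv2.cvtColor(img,cv2.COLOR_BGR2HSV)
    m=((h[...,0]<14)&(h[...,1]>110)&(h[...,2]>25)&(h[...,2]<88)).astype(np.uint8);m[330:]=0
    n,lab,st,_=cv2.connectedComponentsWithStats(m);k=1+st[1:,4].argmax();x,y,w,hh,a=st[k];m=lab==k
    row=lambda r:np.where(m[r])[0]
    R=range(int(y+.15*hh),int(y+.85*hh));L=np.polyfit(R,[row(r).min()-.5 for r in R],1);Rr=np.polyfit(R,[row(r).max()+.5 for r in R],1)
    C=range(int(x+.35*w),int(x+.65*w));T=np.polyfit(C,[np.where(m[:,c])[0].min()-.5 for c in C],1)
    C=list(range(x+4,int(x+.2*w)))+list(range(int(x+.8*w),x+w-4));B=np.polyfit(C,[np.where(m[:,c])[0].max()+.5 for c in C],1)
    X=lambda s,t:(lambda u:(u,np.polyval(t,u)))((s[0]*t[1]+s[1])/(1-s[0]*t[0]))
    return np.array([X(L,T),X(Rr,T),X(Rr,B),X(L,B)])   # botL botR topR topL
def pose(img,c,pts=None,dx=4):
    p=corners(img) if pts is None else np.array(pts,float);print("px",p.round(1).tolist())
    # tool y ~ world +x = frame -y: image left is frame +y
    O=np.array([[dx,60,0],[dx,-60,0],[dx,-60,120],[dx,60,120]],float)
    best=None
    n,rv,tv,er=cv2.solvePnPGeneric(O-[dx,0,60],p,c["K"],None,flags=cv2.SOLVEPNP_SQPNP)
    r,t=cv2.solvePnPRefineLM(O,p,c["K"],None,rv[0],tv[0]-cv2.Rodrigues(rv[0])[0]@np.array([[dx],[0],[60]]))
    e=np.linalg.norm(cv2.projectPoints(O,r,t,c["K"],None)[0][:,0]-p,axis=1)
    Rm=c["R"].T@cv2.Rodrigues(r)[0];o=c["R"].T@(t[:,0]-c["t"]);mid=o+Rm@[0,0,60]
    print("reproj",e.round(2),"origin",o.round(1),"mid",mid.round(1),"x",Rm[:,0].round(3),"z",Rm[:,2].round(3))
    print("up-tilt of x deg",np.degrees(np.arcsin(Rm[2,0])).round(2),"yaw",np.degrees(np.arctan2(Rm[1,0],Rm[0,0])).round(2),"roll(y up)",np.degrees(np.arcsin(Rm[2,1])).round(2))
    d=mid-LENS;print("mid in lens",np.round([d@LX,d@LY,d@LZ],1),"ang x",np.degrees(np.arccos(-Rm[:,0]@LX)).round(1),"ang z",np.degrees(np.arccos(Rm[:,2]@LZ)).round(1))
    return Rm,mid
E
python3 - <<'E'
from pnp import *
c=wrist();print(env.state()["eef_pos"].round(1));im=cv2.imread("pics/push2_wrist.png")
f=lambda x,y:(x/1.4285+140,y/1.4285+150)
pose(im,c);pose(im,c,[f(93,321),f(297,320),f(349,424),f(40,425)])
print("first");im=cv2.imread("pics/push_wrist.png");print(corners(im).round(1).tolist())
E
```

```text
[ 583.8 -133.3  170.1]
px [[206.3, 165.4], [343.9, 162.5], [384.9, 237.5], [167.3, 237.5]]
reproj [1.04 1.06 0.75 0.74] origin [ 586.8 -104.    40.6] mid [ 585.3 -116.    99.4] x [0.141 0.969 0.201] z [-0.025 -0.199  0.98 ]
up-tilt of x deg 11.59 yaw 81.72 roll(y up) 0.25
mid in lens [450.1  30.4  38.8] ang x 15.7 ang z 11.9
px [[205.1, 374.7], [347.9, 374.0], [384.3, 446.8], [168.0, 447.5]]
reproj [4.76 4.75 1.8  1.81] origin [ 560.6 -285.8   84.4] mid [ 564.1 -260.8  138.9] x [ 0.13   0.898 -0.42 ] z [0.058 0.416 0.908]
up-tilt of x deg -24.83 yaw 81.78 roll(y up) -0.08
mid in lens [566.5   2.1 131.7] ang x 49.2 ang z 47.8
first
[[208.9, 184.5], [343.5, 184.5], [384.2, 242.5], [168.1, 242.5]]
```

Now tilted 11.6°. The target is about 23°, so I push further while lowering slightly to keep clear of the white tab.

>>> carry_out --pt "-4 0 3 0 1" --pt "-4 0 3 0 1" --pt "-4 0 3 0 1" --pt "-4 0 3 0 1" --pt "-4 0 0 0 1" --pt "0 0 0 0 1"

```text
t: 10.7
eef_pos: [580.7, -153.4, 157.8]
tcp_rot: [-3.141, -0.0, 1.422]
ft_force: [0.4, 2.0, -1.3]
opening: 0.462
grip_force: 30.0
```

```bash
python3 - <<'E'
from pnp import *
s=env.state();c=wrist();print(s["eef_pos"].round(1),s["ft_force"].round(2));im=c["color"][:,:,::-1].copy();cv2.imwrite("pics/push3_wrist.png",im);pose(im,c)
E
```

```text
[ 580.7 -153.4  157.8] [ 0.42  1.99 -1.26]
px [[203.5, 134.5], [348.1, 134.5], [389.6, 239.5], [161.7, 241.5]]
reproj [2.32 1.93 0.64 0.99] origin [587.9 -98.5  42.6] mid [ 584.3 -122.5   97.5] x [0.129 0.905 0.405] z [-0.06  -0.401  0.914]
up-tilt of x deg 23.91 yaw 81.87 roll(y up) -0.14
mid in lens [456.8  29.1  39.6] ang x 10.0 ang z 4.6
```

>>> carry_out --pt "5 0 0 0 1" --pt "5 0 -5 0 1" --pt "0 0 -20 0 1" --pt "0 0 -30 0 1" --pt "0 0 -30 0 1" --pt "5 0 -20 0 1" --pt "20 0 -5 -3 1" --pt "25 0 0 -4 1" --pt "20 0 0 -4 1" --pt "10 0 0 0 1" --pt "0 0 0 0 1" --pt "0 0 0 0 1"

```text
t: 11.95
eef_pos: [588.7, -63.9, 268.3]
tcp_rot: [3.141, 0.0, 1.613]
ft_force: [-0.1, -0.2, -0.9]
opening: 0.455
grip_force: 30.0
```

```bash
python3 - <<'E'
from pnp import *
s=env.state();c=wrist();print(s["eef_pos"].round(1),s["tcp_rot"].round(3),s["ft_force"].round(2),s["opening"]);im=c["color"][:,:,::-1].copy();cv2.imwrite("pics/free_wrist.png",im);Rm,mid=pose(im,c)
goal=LENS+150*LX;T=Ro.from_euler("xyz",s["tcp_rot"]);print("to go in tool",T.inv().apply(goal-mid).round(1))
E
```

```text
[588.7 -63.9 268.3] [3.141 0.    1.613] [-0.15 -0.23 -0.88] 0.45545612453491396
px [[204.0, 136.5], [348.1, 136.5], [385.8, 230.1], [160.5, 244.2]]
reproj [4.42 3.34 2.74 3.28] origin [584.6 -10.2 150.4] mid [585.  -33.  205.9] x [-0.095  0.921  0.378] z [ 0.007 -0.379  0.925]
up-tilt of x deg 22.23 yaw 95.92 roll(y up) -1.7
mid in lens [331.9  34.1 104. ] ang x 3.0 ang z 1.1
to go in tool [207.9 -35.6  23.9]
```

```bash
python3 - <<'E'
from pnp import *
s=env.state();c=wrist();im=c["color"][:,:,::-1].copy()
for b in (136.5,135.5):
    Rm,mid=pose(im,c,[(204,b),(348.1,b),(389.5,240.5),(161.5,240.5)])
    goal=LENS+150*LX;T=Ro.from_euler("xyz",s["tcp_rot"]);print("to go in tool",T.inv().apply(goal-mid).round(1))
E
```

```text
px [[204.0, 136.5], [348.1, 136.5], [389.5, 240.5], [161.5, 240.5]]
reproj [2.07 2.02 0.69 0.74] origin [585.5 -10.3 152.5] mid [586.2 -33.7 207.7] x [-0.041  0.919  0.391] z [ 0.013 -0.391  0.92 ]
up-tilt of x deg 23.03 yaw 92.53 roll(y up) -0.24
mid in lens [332.   35.3 106. ] ang x 0.3 ang z 0.4
to go in tool [208.8 -36.8  25.7]
px [[204.0, 135.5], [348.1, 135.5], [389.5, 240.5], [161.5, 240.5]]
reproj [2.21 2.15 0.73 0.78] origin [585.4  -9.5 152.7] mid [586.2 -33.3 207.8] x [-0.04   0.917  0.398] z [ 0.013 -0.398  0.917]
up-tilt of x deg 23.44 yaw 92.53 roll(y up) -0.24
mid in lens [331.6  35.3 105.9] ang x 0.3 ang z 0.4
to go in tool [208.4 -36.8  25.8]
```

>>> carry_out --pt "20 -6 0 0 1" --pt "30 -8 0 0 1" --pt "35 -8 4 0 1" --pt "35 -8 6 0 1" --pt "30 -7 6 0 1" --pt "25 0 5 0 1" --pt "18 0 5 0 1" --pt "10 0 0 0 1" --pt "5 0 0 0 1" --pt "0 0 0 0 1" --pt "0 0 0 0 1" --pt "0 0 0 0 1"

```text
t: 13.25
eef_pos: [542.9, 141.9, 242.3]
tcp_rot: [3.141, -0.0, 1.613]
ft_force: [0.2, -0.3, -2.6]
opening: 0.457
grip_force: 30.0
```

```bash
python3 - <<'E'
from pnp import *
s=env.state();c=wrist();print(s["t"],s["eef_pos"].round(1),s["tcp_rot"].round(3),s["ft_force"].round(2),s["opening"]);im=c["color"][:,:,::-1].copy();Rm,mid=pose(im,c)
S=env.read_camera("scene")["color"][:,:,::-1];D=env.read_camera("side")["color"][:,:,::-1]
cv2.imwrite("pics/fin.png",np.vstack([np.hstack([crop(S,270,60,133,100,3),crop(D,280,110,133,100,3)]),np.hstack([cv2.resize(im,(399,300)),cv2.resize(np.ascontiguousarray(S),(399,300))])]))
E
```

```text
13.25 [542.9 141.9 242.3] [ 3.141 -0.     1.613] [ 0.17 -0.34 -2.57] 0.4568330463755579
px [[346.6, 137.2], [348.3, 137.3], [377.3, 209.0], [374.5, 206.4]]
reproj [3.97 2.58 2.62 4.02] origin [ 660.4  187.2 -147.3] mid [ 685.6  134.4 -134.2] x [-0.879 -0.454 -0.144] z [ 0.419 -0.881  0.218]
up-tilt of x deg -8.26 yaw -152.69 roll(y up) -74.87
mid in lens [ 316.8  142.8 -272.4] ang x 115.7 ang z 56.3
```

View pics/fin.png

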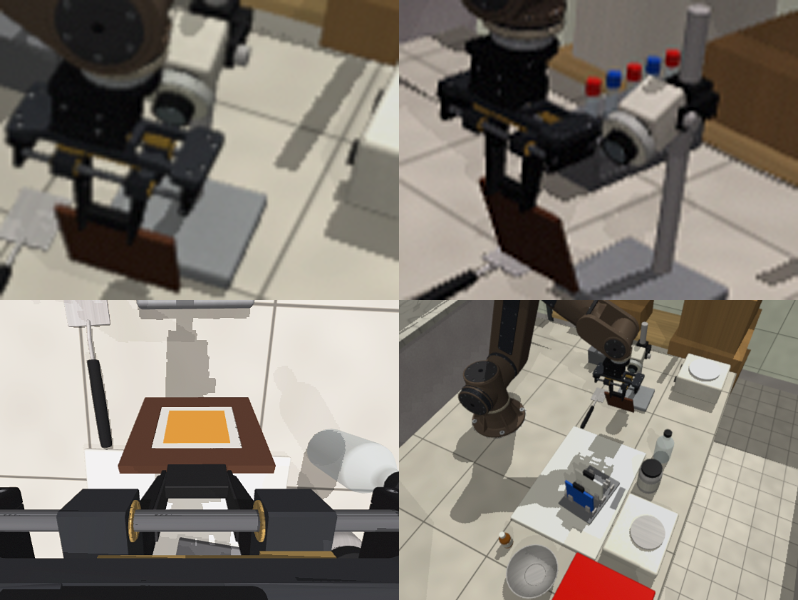

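The frame hangs tilted in front of the lens with the film side towards it. In the wrist view its corners are where they were before the transfer, so the grip did not slip. It touches nothing else, and the other frames are still in the rack, so I'm handing in.

```bash
python3 -c "
from cell import env
print(env.state()['qvel'].round(4)); print(env.job_done())"
```

```text
[ 0.0042  0.0022  0.0013 -0.0034  0.001  -0.0001]
the job is handed in; nothing more can be done
None
```

I handed the job in at about 13.3 s with the brown frame held still, film towards the lens: by my measurements about 15 cm in front, on its line of sight and square to it within about a degree. `env.job_done()` returned no verdict, so I can't confirm the judging result.

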